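# Press the tester's platen level and shut its keeper bar

## Robot

A 6-joint arm with a two-finger parallel gripper is mounted at the origin on the work surface. World frame = base frame: x ahead of the robot, y to its left, z up, the work surface at z = 0. Lengths are in m, angles in rad, forces in N, time in s.
With the tool pointing down it reaches from about 0.325 to 0.775 m from the base axis. Payload 5.5 kg.
Tool frame: the origin (TCP) lies on the centre line of the jaws, within the pads' length; the fingertips stand 25 mm ahead of it and the grasp point (between the pads) lies 6 mm ahead of it; z points along the fingers, y is the line along which they close (so a half turn about z gives the same grasp; the last joint's range is limited). The gripper opens to 88 mm and grips with 3 to 60 N. Pads are 20 mm wide; open, the fingers measure 115 mm over their backs; the gripper's body (75 mm by 178 mm) begins 61 mm behind the grasp point.
Start: joints at [1.191, 0.091, 1.231, -0, 1.82, -0.057], TCP at [0.19, 0.569, 0.248] pointing down, gripper open.
Joint ranges: [-2.87, 2.87], [-0.86, 2.18], [0.17, 2.46], [-1.51, 4.65], [0.06, 2.69], [-2.65, 2.65]. Speed limits (rad/s): [2.57, 2.57, 3.01, 3.14, 3.14, 3.14].

## Interface

Orientations are given as a unit quaternion [x, y, z, w].
In Python, from station import ctrl, read_camera, camera_model gives the robot as it stands. The module is installed in compiled form; this text tells all that it offers.
- The arm moves only by the tool jog_arm, never from a script. Its argument "steps" is a list of rows, each a list of 7 numbers: the opening, from 0 (shut) to 1 (fully open), then the shift along the tool's x, y, z in mm, then the turn, a rotation vector about the tool's x, y, z in rad. In form: [[hand, tx, ty, tz, ax, ay, az], ...]. A call has 1 to 8 rows; each row shifts and turns the commanded pose from where the row before left it, along the tool's axes as they then stand; what a row does not reach is not made up. A row lasts 1/12 s, in which the tool goes at most 41.7 mm and 7.16 degrees, less where a joint would pass 70% of its speed; a pose out of reach is approached as far as the arm can. A call is refused whole if a number of a shift passes 41.7 or a number of a turn 0.125, either way. A call with a gripper value outside its range is refused whole. The fingers move at their own pace and stop on an object; "squeeze" is the grip in N (left out, the last holds). Time passes only in rows, so rows that do not move let the fingers close. It gives the time, the measured TCP pose, the force, the opening and the grip force at its end, in the units of the state.
- ctrl.get_obs(): the state, without advancing time (a new reading comes with each control period).
- read_camera(name): name is "scene" or "side" or "wrist"; returns the picture (420x560x3 uint8, red, green, blue); there is no depth.
- camera_model(name): a dict with "fovy" (degrees; the focal length in pixels is half the picture's height over the tangent of half this angle, whatever the lens; pixels are square), "cx", "cy" (the principal point, pixels), "view" (4x4, takes a point from world to camera coordinates). Camera axes: x right, y down, z forward; pixel columns grow to the right and rows downward; lengths in m; the calibration is good to about 2 mm. A picture is of the moment at which its call begins: read the wrist's pose just before it. camera_model takes no time and is no camera call; for the wrist camera it gives the pose at the moment of the call.
- ctrl.hand_in(): hands the job in; it is judged then, once.
The state is a dict: "time": time; "qpos": joint angles; "joint_velocities": joint speeds; "effort": joint torques, N m; "tcp_pos": TCP position; "ee_rot": TCP orientation; "contact_force": force on the tool from outside, world axes, zero at the start; "moment": the same for the moment, N m; "gripper_width": opening from 0.0 (shut) to 1.0 (fully open); "grip_force": force on a finger pad.
Only numpy, scipy, OpenCV 4.12 (cv2) and the standard library are available. Lean on these libraries where they do the work, as an engineer would, in place of code of your own. Each camera call takes 0.05 s, during which the arm holds its last target. There are 200 camera calls.

## Task

The loose aluminium platen of the cap tester is propped up at one edge on its green spring catch: press it down past the catch until it lies level, fully home in the dark steel bed. Then swing the yellow keeper bar shut across it, all the way to its stop so that the detent ball pops up behind the bar. Leave the canister, bottle, cap, adaptor and gauge where they stand.

Things in the scene. Friction and masses are not known exactly. Their poses are not given: they have to be found in the camera images.
- bed: Fixed dark steel bed of the cap tester, 150 (x) x 130 (y) x 30 mm high, on the 4 mm cork mat; place and yaw vary. Origin: centre of its underside, z up. Its recess, 93 (x) x 83 (y) mm and 8 mm deep, is centred on the origin: floor 22 mm, rim 30 mm above it. A small steel end stop for the bar, 43 mm high, stands at x -32, y -57 mm.
- catch_nose (a point): Inner tip of the green spring catch on the bed's -x side, at x -41, z 33 mm in the bed's frame. The catch is 40 mm wide; from the tip its nose slopes up and outwards at 60 degrees to 43 mm. Pressing the platen with about 5 to 15 N pushes it back; it then springs in over the platen's edge.
- detent_ball (a point): Top of the steel detent ball, 10 mm wide, on the bed's rim near the bar's free end, at x -8, y -52, z 36 mm in the bed's frame. It is sprung: the bar pushes it down in passing (3 N or so at the knob, felt from 0.2 rad to shut), and it pops up behind the shut bar.
- platen: Loose aluminium plate, 90 (x) x 80 (y) x 8 mm, with a black rubber ring on top; 0.11 to 0.22 kg. Origin: centre of its underside, z its upward normal. At the start its +x edge lies on the recess floor and its -x edge is propped about 16 mm high on the catch (tilt 0.18 rad). Home: flat on the recess floor, top flush with the rim.
- press_spot (a point): Point on the platen's top face, 28 mm from its centre towards the propped -x edge, midway across: a good place to press. When the platen is home it is 30 mm above the bed's origin. (The shut bar passes close to it, so it is free only while the bar is open.)
- keeper (a joint): Keeper bar's hinge about an upright axis, rad: 0 shut against its stop (bar along the bed's -y, across the platen), growing as it opens, anticlockwise from above; at the start 1.57 to 2.15. The hinge is stiff and stays where it is left.
- keeper_knob (a point): Centre of the black knob near the bar's free end, 100 mm from the pivot, 56 mm above the bed's origin: upright, 15 mm diameter, its grip from 13 mm below to 15 mm above this point. Push it sideways, no grasp is needed. The yellow bar is 14 mm wide, its underside 33 mm and its top 41 mm above the bed's origin.
- keeper_pivot (a point): Point on the keeper's upright hinge axis, 37 mm above the bed's origin, at x -20, y +52 mm in the bed's frame.
- canister: Bystander: steel screw-top canister, 88 mm diameter, 108 mm high. Origin: centre of its underside.
- bottle: Bystander: open-necked amber glass bottle, 58 mm diameter, 122 mm high. Origin: centre of its underside.
- cap: Bystander: red polypropylene cap, 40 mm diameter, 22 mm high. Origin: centre of its underside.
- adaptor: Bystander: black acetal torque adaptor, 48 mm diameter, 60 mm high with its steel square. Origin: centre of its underside.
- gauge: Bystander: brass depth gauge lying flat, T-shaped, base 16 x 75 mm, blade 110 mm along its x, 22 mm high. Origin: under the middle of its base.
Things that resemble listed ones, but are neither listed nor needed, are in the scene too. Leave any white look-alike of the bed alone.

How it is judged:
By the outcome, as a careful person would: the job done as asked, in the order asked, and still so for the second after the job is handed in, with the robot touching nothing.
It also fails if it takes over 43 s, if anything falls off the work surface, if the arm or the gripper's body presses on something with over 40 N, if the wrist force passes 120 N, or if a joint passes its speed limit or range.

## Working session

There is one attempt and no reset: what is moved stays moved. The work goes in short steps, Python scripts to look and compute and a tool call to move; the robot and the scene stay as the last step left them, time stands still between calls to the robot, and variables do not carry over. Pictures are saved under pics/ and viewed, at most 10 in all, crops included, and the job is handed in when it is done.

Besides the shell and the picture viewer there is one more tool, called by a JSON object that holds its "fn" and its "kwargs". jog_arm: Moves the arm, as the interface text tells. Its arguments: {"type":"object","properties":{"steps":{"type":"array"},"squeeze":{"type":"number"}},"required":["steps"]}

```bash
mkdir -p pics; python3 - <<'E'
from station import ctrl, read_camera, camera_model
import cv2
for n in ("scene","side"):
    cv2.imwrite(f"pics/{n}0.png",cv2.resize(read_camera(n)[:,:,::-1],(800,600),interpolation=cv2.INTER_CUBIC))
    print(n,camera_model(n))
o=ctrl.get_obs();print(o)
E
```

```text
scene {'fovy': 53.140693498474, 'cx': 280.8088257656877, 'cy': 207.91603670451246, 'view': array([[-0.77330175,  0.63376949, -0.01845622,  0.37628602],
       [ 0.37801358,  0.4374774 , -0.81591621, -0.12938575],
       [-0.50902862, -0.63792613, -0.57787551,  1.36791037],
       [ 0.        ,  0.        ,  0.        ,  1.        ]])}
side {'fovy': 49.49464223860572, 'cx': 271.91592761192453, 'cy': 205.87579711186225, 'view': array([[ 0.98009851, -0.19702948,  0.02421346, -0.47207535],
       [-0.07518562, -0.48132497, -0.87331174,  0.0881361 ],
       [ 0.1837227 ,  0.85411104, -0.48655967,  1.30107092],
       [ 0.        ,  0.        ,  0.        ,  1.        ]])}
{'time': 0.1, 'qpos': array([ 1.19129330e+00,  9.17812632e-02,  1.23175910e+00, -2.60668805e-05,
        1.81976375e+00, -5.67135599e-02]), 'joint_velocities': array([-0.00235986, -0.00132323, -0.0040386 ,  0.00083982,  0.00076497,
       -0.0018154 ]), 'effort': array([ 2.04611621e-03, -4.47855556e+01, -4.07569671e+01,  6.99891080e-02,
        2.84170354e-02, -1.17111190e-04]), 'tcp_pos': array([0.19026681, 0.56881052, 0.24662487]), 'ee_rot': array([ 1.60698069e-01,  9.87003241e-01, -8.38193088e-04, -1.72831131e-04]), 'contact_force': array([-0.70512241,  0.80242109, -0.5142886 ]), 'moment': array([-0.02835022,  0.00263065,  0.01794069]), 'grip_force': 0.0, 'gripper_width': 1.0000657915949986}
```

View pics/scene0.png

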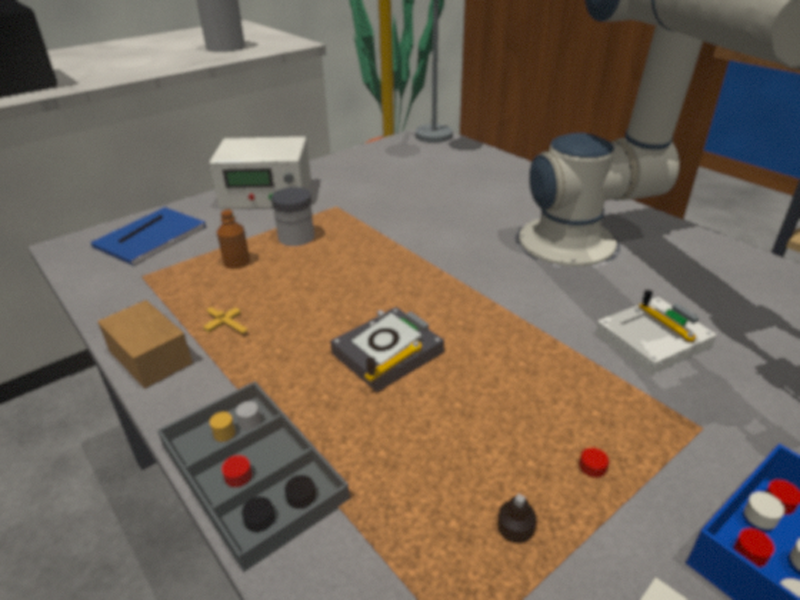

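View pics/side0.png

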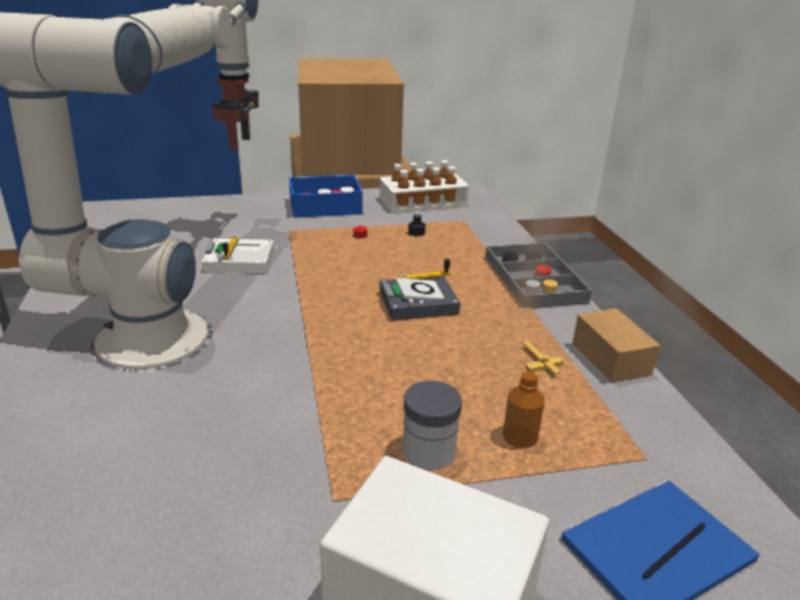

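The scene picture shows the bed at about (388,347) and the side picture at (419,296). The green catch is on the robot side and the bar is open. I'll crop both for closer readings.

```bash
python3 - <<'E'
import cv2
from station import read_camera
a=read_camera("scene")[205:280,225:325,::-1]; b=read_camera("side")[175:235,255:335,::-1]
a=cv2.resize(a,(800,600),interpolation=cv2.INTER_CUBIC); b=cv2.resize(b,(800,600),interpolation=cv2.INTER_CUBIC)
cv2.imwrite("pics/a.png",a);cv2.imwrite("pics/b.png",b)
E
```

```text
(no output)
```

View pics/a.png

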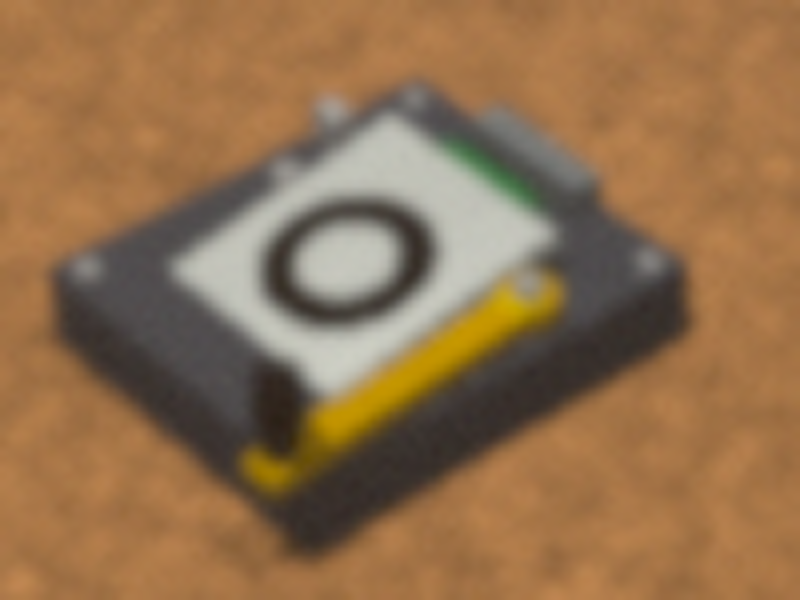

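View pics/b.png

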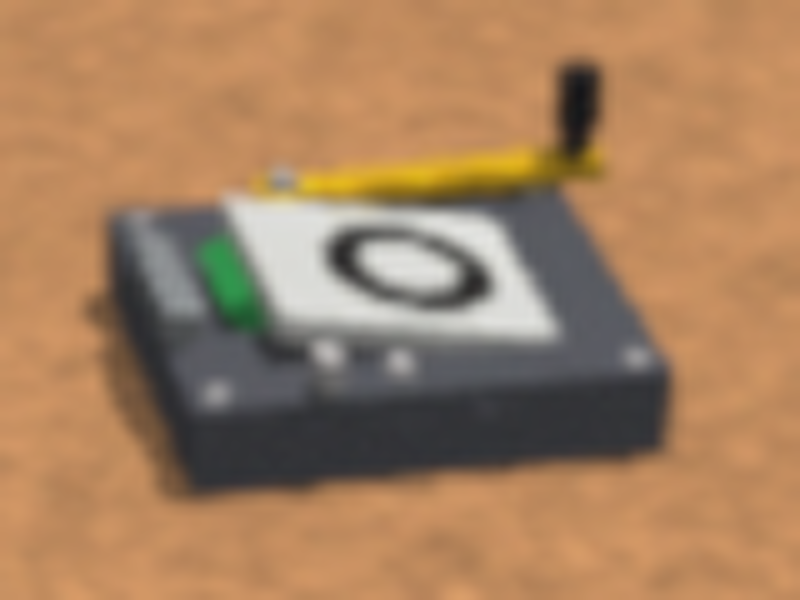

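Crop a (scene, ×8) shows the bed's top corners at (60,275), (418,85) and (688,268), the stop at (330,105), the ball at (285,163), the pivot at (530,285) and the knob top at (278,366). Crop b (side, ×10) shows the top corners at (190,408), (668,372) and (112,212), the stop at (328,350), the ball at (400,360), the pivot at (283,178) and the knob top at (580,68).

```bash
cat > h.py <<'E'
import numpy as np
from station import ctrl, camera_model
from scipy.optimize import least_squares
from scipy.spatial.transform import Rotation as R
CM={n:camera_model(n) for n in("scene","side")}
def proj(n,P):
    m=CM[n];f=210/np.tan(np.radians(m["fovy"])/2);c=m["view"][:3,:3]@P+m["view"][:3,3]
    return np.array([m["cx"],m["cy"]])+f*c[:2]/c[2]
def w(p,b): # bed mm -> world
    c,s=np.cos(p[2]),np.sin(p[2]);b=np.array(b)/1e3
    return np.array([p[0]+c*b[0]-s*b[1],p[1]+s*b[0]+c*b[1],b[2]+.004])
E
python3 - <<'E'
from h import *
def kn(a,r=100,z=71): return [-20+r*np.sin(a),52-r*np.cos(a),z]
S=[("scene",(60,272),(75,-65,30)),("scene",(418,82),(-75,-65,30)),("scene",(688,266),(-75,65,30)),("scene",(305,555),(75,65,0)),("scene",(63,335),(75,-65,0)),("scene",(688,325),(-75,65,0)),
("scene",(330,105),(-32,-57,42)),("scene",(285,163),(-8,-52,35)),("scene",(530,285),(-20,52,42)),("scene",(278,366),None),
("side",(190,408),(-75,-65,30)),("side",(668,372),(75,-65,30)),("side",(112,212),(-75,65,30)),("side",(190,490),(-75,-65,0)),("side",(662,450),(75,-65,0)),
("side",(328,350),(-32,-57,42)),("side",(400,360),(-8,-52,35)),("side",(283,178),(-20,52,42)),("side",(580,68),None)]
def res(p):
    r=[]
    for n,px,b in S:
        s,o=(8,(225,205)) if n=="scene" else (10,(255,175))
        q=np.array(o)+(np.array(px)+.5)/s-.5
        off=p[4:6] if n=="scene" else p[6:8]
        r+=list(proj(n,w(p,b if b else kn(p[3])))-q+off)
    return np.array(r+list(p[4:]/2))
f=least_squares(res,[.5,0,0,1.7,0,0,0,0],loss="soft_l1")
p=f.x;print(p);print(res(p)[:-4].reshape(-1,2).round(1).tolist())
np.save("p.npy",p[:4])
for k,b in dict(press=(-28,0,30),knob=kn(p[3],z=56),shut=kn(0,z=56),piv=(-20,52,37)).items(): print(k,w(p,b).round(4))
o=ctrl.get_obs();print(R.from_quat(o["ee_rot"]).as_matrix().round(3))
E
```

```text
[ 0.55422554  0.04472713  0.01281303  1.64435128 -0.17690451  0.28215483
  0.55366021 -1.20410279]
[[-1.4, -1.0], [0.4, -1.0], [0.3, -0.7], [0.9, 0.3], [-0.8, 0.3], [0.1, 1.2], [0.5, 0.3], [0.1, -0.2], [-0.2, 0.1], [-0.3, 0.4], [0.1, 0.3], [0.5, -0.4], [-0.7, -0.4], [-0.2, 0.7], [0.4, 0.3], [-0.2, 0.0], [-0.1, -0.4], [-0.1, 0.3], [0.1, -0.1]]
press [0.5262 0.0444 0.034 ]
knob [0.6332 0.1051 0.06  ]
shut [ 0.5348 -0.0035  0.06  ]
piv [0.5336 0.0965 0.041 ]
[[-0.948  0.317 -0.   ]
 [ 0.317  0.948 -0.001]
 [ 0.    -0.001 -1.   ]]
```

{"fn": "jog_arm", "kwargs": {"steps": [[0,-30,-24,0,0,0,0],[0,-31,-24,0,0,0,0],[0,-31,-24,0,0,0,0],[0,-31,-24,0,0,0,0],[0,-31,-24,0,0,0,0],[0,-31,-24,0,0,0,0],[0,-31,-24,0,0,0,0],[0,-31,-24,0,0,0,0]]}}

```text
time: 0.87
tcp_pos: [0.3642, 0.3069, 0.2476]
ee_rot: [0.161, 0.987, 0.0, 0.0]
contact_force: [0.1, -0.4, -0.2]
gripper_width: 0.429
grip_force: 0.0
```

{"fn": "jog_arm", "kwargs": {"steps": [[0,-31,-24,0,0,0,0],[0,-31,-24,0,0,0,0],[0,-31,-24,0,0,0,0],[0,-31,-24,0,0,0,0],[0,0,0,0,0,0,0.115],[0,0,0,0,0,0,0.115],[0,0,0,0,0,0,0.115],[0,0,0,0,0,0,0.115]]}}

```text
time: 1.53
tcp_pos: [0.451, 0.1777, 0.2474]
ee_rot: [0.385, 0.923, -0.0, -0.0]
contact_force: [-0.3, 0.5, -0.3]
gripper_width: 0.001
grip_force: 0.0
```

```bash
python3 - <<'E'
from h import *
from station import read_camera
import cv2
m=camera_model("wrist");im=read_camera("wrist")[:,:,::-1].copy()
CM["wrist"]=m
p=np.load("p.npy")
for b in [(75,65,30),(75,-65,30),(-75,65,30),(-75,-65,30),(-8,-52,36),(-32,-57,43),(-20,52,42),(-20+100*np.sin(p[3]),52-100*np.cos(p[3]),71)]:
    u=proj("wrist",w(p,b)).round().astype(int);cv2.drawMarker(im,tuple(int(i) for i in u),(255,0,255),0,8,1);print(b,u)
cv2.imwrite("pics/w1.png",cv2.resize(im,(800,600)))
np.save("wv.npy",m["view"])
o=ctrl.get_obs();print(o["tcp_pos"],o["time"],o["gripper_width"],o["contact_force"],R.from_quat(o["ee_rot"]).as_matrix().round(3))
E
```

```text
(75, 65, 30) [338 324]
(75, -65, 30) [264 387]
(-75, 65, 30) [247 243]
(-75, -65, 30) [173 316]
(-8, -52, 36) [221 346]
(-32, -57, 43) [203 340]
(-20, 52, 42) [274 287]
(np.float64(79.72960535579112), np.float64(59.348864917669715), 71) [344 353]
[0.45088773 0.17787218 0.24741637] 1.5833 0.0047719768888192125 [-0.08668081 -0.58687917  0.76746241] [[-0.7    0.715 -0.   ]
 [ 0.715  0.7   -0.   ]
 [ 0.    -0.    -1.   ]]
```

View pics/w1.png

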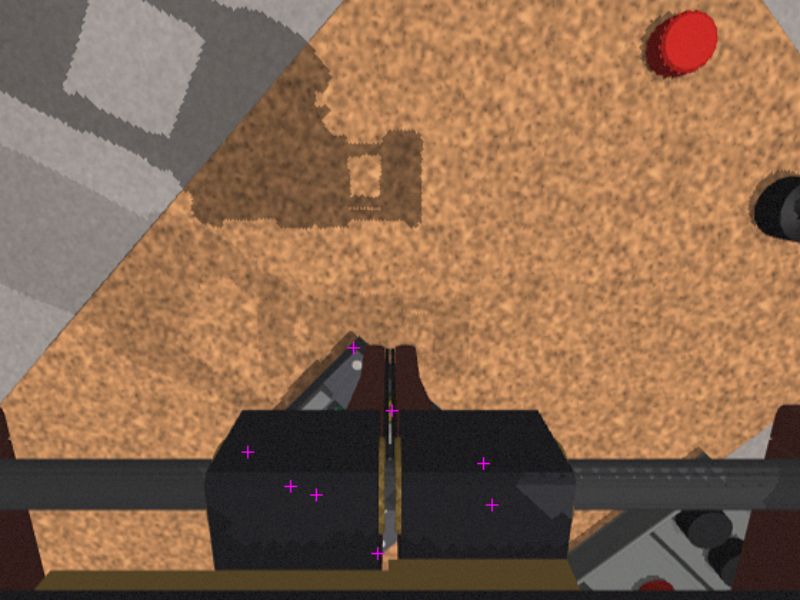

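The prediction matches the visible bed corner at (353,348), so the fit is good. Next I'll move above the press spot.

{"fn": "jog_arm", "kwargs": {"steps": [[0,-31,-7,0,0,0,0],[0,-31,-7,0,0,0,0],[0,-31,-7,10,0,0,0],[0,-30,-6,25,0,0,0],[0,-30,-6,27,0,0,0],[0,0,0,35,0,0,0],[0,0,0,35,0,0,0],[0,0,0,30,0,0,0]]}}

```text
time: 2.25
tcp_pos: [0.5355, 0.0462, 0.0829]
ee_rot: [0.381, 0.925, -0.0, -0.001]
contact_force: [0.5, 0.3, -0.5]
gripper_width: 0.008
grip_force: 0.0
```

{"fn": "jog_arm", "kwargs": {"steps": [[0,0,0,4,0,0,0],[0,0,0,4,0,0,0],[0,0,0,3,0,0,0],[0,0,0,0,0,0,0]]}}

```text
time: 2.58
tcp_pos: [0.537, 0.0471, 0.0766]
ee_rot: [0.381, 0.925, 0.001, 0.001]
contact_force: [-0.3, 0.1, -0.9]
gripper_width: 0.005
grip_force: 0.0
```

{"fn": "jog_arm", "kwargs": {"steps": [[0,0,0,3,0,0,0],[0,0,0,3,0,0,0],[0,0,0,0,0,0,0]]}}

```text
time: 2.83
tcp_pos: [0.537, 0.0471, 0.0701]
ee_rot: [0.381, 0.924, 0.001, 0.001]
contact_force: [0.8, 0.6, 3.7]
gripper_width: 0.006
grip_force: 1.8
```

{"fn": "jog_arm", "kwargs": {"steps": [[0,0,0,3,0,0,0],[0,0,0,2,0,0,0],[0,0,0,0,0,0,0]]}}

```text
time: 3.08
tcp_pos: [0.536, 0.0469, 0.0635]
ee_rot: [0.381, 0.924, 0.0, 0.0]
contact_force: [0.3, 0.1, 0.9]
gripper_width: 0.007
grip_force: 0.5
```

{"fn": "jog_arm", "kwargs": {"steps": [[0,0,0,2,0,0,0],[0,0,0,2,0,0,0],[0,0,0,0,0,0,0]]}}

```text
time: 3.33
tcp_pos: [0.5359, 0.0469, 0.0594]
ee_rot: [0.381, 0.924, -0.0, -0.0]
contact_force: [-0.1, 0.0, 0.7]
gripper_width: 0.006
grip_force: 0.2
```

{"fn": "jog_arm", "kwargs": {"steps": [[0,0,0,2,0,0,0],[0,0,0,0,0,0,0]]}}

```text
time: 3.5
tcp_pos: [0.5359, 0.0469, 0.0593]
ee_rot: [0.381, 0.924, -0.0, 0.0]
contact_force: [-5.5, 0.6, 10.7]
gripper_width: 0.005
grip_force: 5.5
```

{"fn": "jog_arm", "kwargs": {"steps": [[0,0,0,1,0,0,0],[0,0,0,0,0,0,0]]}}

```text
time: 3.67
tcp_pos: [0.5359, 0.0469, 0.0592]
ee_rot: [0.381, 0.924, 0.0, 0.0]
contact_force: [-7.3, 0.5, 15.9]
gripper_width: 0.006
grip_force: 7.8
```

{"fn": "jog_arm", "kwargs": {"steps": [[0,0,0,-10,0,0,0],[0,0,0,-30,0,0,0],[0,0,0,-40,0,0,0],[0,-7,36,0,0,0,0],[0,-7,36,0,0,0,0],[0,-7,37,0,0,0,0],[0,-7,37,0,0,0,0],[0,0,0,0,0,0,0]]}}

```text
time: 4.33
tcp_pos: [0.6615, 0.134, 0.1311]
ee_rot: [0.38, 0.925, -0.001, -0.002]
contact_force: [0.7, -0.0, -1.9]
gripper_width: 0.006
grip_force: 0.0
```

```bash
python3 - <<'E'
import cv2
import numpy as np
from station import read_camera,ctrl
a=read_camera("scene")[205:280,225:325,::-1]; b=read_camera("side")[175:250,245:345,::-1]
f=lambda x:cv2.resize(x,(400,300),interpolation=cv2.INTER_CUBIC)
cv2.imwrite("pics/c.png",np.hstack([f(a),f(b)]));print(ctrl.get_obs()["tcp_pos"])
E
```

```text
[0.65872448 0.13120788 0.1338279 ]
```

View pics/c.png

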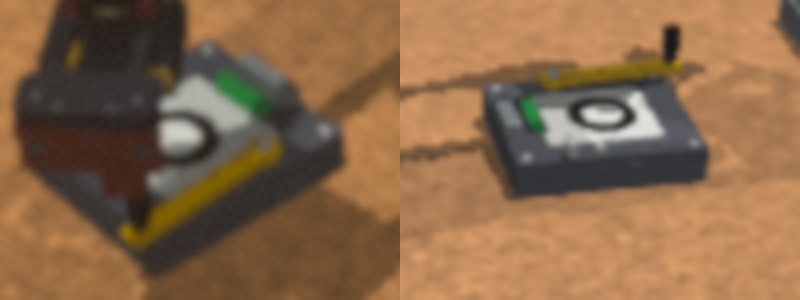

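The picture shows the platen level, with the green catch over its edge at (240,90) left and (530,112) right. Now for the keeper bar.

{"fn": "jog_arm", "kwargs": {"steps": [[0,0,0,27,0,0,0],[0,0,0,28,0,0,0],[0,0,0,0,0,0,0],[0,0,0,0,0,0,0]]}}

```text
time: 4.77
tcp_pos: [0.657, 0.1297, 0.0808]
ee_rot: [0.382, 0.924, -0.001, -0.001]
contact_force: [-0.4, -0.1, 0.6]
gripper_width: 0.005
grip_force: 0.0
```

```bash
python3 - <<'E'
from h import *
p=np.load("p.npy");o=ctrl.get_obs();M=R.from_quat(o["ee_rot"]).as_matrix();print(o["tcp_pos"])
K=lambda a:w(p,(-20+100*np.sin(a),52-100*np.cos(a),75))
P=o["tcp_pos"]
for a in np.r_[p[3],np.arange(1.6,-.11,-.1)]:
    F=K(a)+M[:,1]*.021; print(round(a,2),(M.T@(F-P)*1e3).round(1)[:2],F[:2].round(4));P=F
E
```

```text
[0.656986   0.12966852 0.08076465]
1.64 [ -0.5 -13.2] [0.648 0.12 ]
1.6 [-3.3 -2.9] [0.6483 0.1155]
1.5 [-7.  -7.1] [0.6482 0.1055]
1.4 [-6.3 -7.8] [0.6471 0.0956]
1.3 [-5.4 -8.4] [0.6451 0.0858]
1.2 [-4.6 -8.9] [0.642  0.0763]
1.1 [-3.7 -9.3] [0.6381 0.0671]
1.0 [-2.7 -9.6] [0.6332 0.0584]
0.9 [-1.7 -9.8] [0.6275 0.0502]
0.8 [ -0.8 -10. ] [0.621  0.0426]
0.7 [  0.2 -10. ] [0.6138 0.0357]
0.6 [ 1.2 -9.9] [0.6059 0.0295]
0.5 [ 2.2 -9.7] [0.5974 0.0242]
0.4 [ 3.2 -9.5] [0.5885 0.0197]
0.3 [ 4.1 -9.1] [0.5792 0.0162]
0.2 [ 5.  -8.7] [0.5695 0.0136]
0.1 [ 5.8 -8.1] [0.5596 0.012 ]
-0.0 [ 6.6 -7.5] [0.5497 0.0114]
-0.1 [ 7.3 -6.8] [0.5397 0.0117]
```

{"fn": "jog_arm", "kwargs": {"steps": [[0,0,-6,0,0,0,0],[0,0,-7,0,0,0,0],[0,-3,-3,0,0,0,0],[0,-7,-7,0,0,0,0],[0,0,0,0,0,0,0]]}}

```text
time: 5.18
tcp_pos: [0.6504, 0.1053, 0.0833]
ee_rot: [0.382, 0.924, 0.0, 0.001]
contact_force: [0.6, -0.6, 0.6]
gripper_width: 0.009
grip_force: 0.0
```

{"fn": "jog_arm", "kwargs": {"steps": [[0,-6,-8,0,0,0,0],[0,-5.5,-8.5,0,0,0,0],[0,-4.5,-9,0,0,0,0],[0,-3.5,-9.5,0,0,0,0],[0,0,0,0,0,0,0]]}}

```text
time: 5.6
tcp_pos: [0.6379, 0.0665, 0.0813]
ee_rot: [0.382, 0.924, -0.001, -0.0]
contact_force: [-0.2, -0.5, -0.2]
gripper_width: 0.002
grip_force: 0.0
```

```bash
python3 - <<'E'
import cv2
import numpy as np
from station import read_camera,ctrl
a=read_camera("scene")[205:280,225:325,::-1]; b=read_camera("side")[165:240,245:345,::-1]
f=lambda x:cv2.resize(x,(400,300),interpolation=cv2.INTER_CUBIC)
cv2.imwrite("pics/d.png",np.hstack([f(a),f(b)]));print(ctrl.get_obs()["tcp_pos"])
E
```

```text
[0.63830601 0.06811225 0.08135416]
```

View pics/d.png

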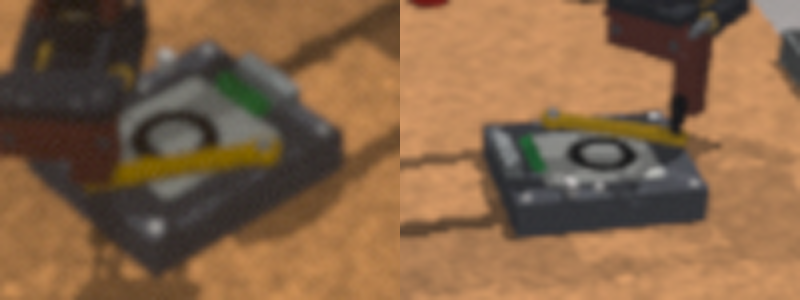

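The bar is following the finger: the knob is at (680,112) in the right half. I'll continue the arc.

{"fn": "jog_arm", "kwargs": {"steps": [[0,-2.5,-9.5,0,0,0,0],[0,-2,-10,0,0,0,0],[0,-1,-10,0,0,0,0],[0,0,-10,0,0,0,0],[0,1,-10,0,0,0,0],[0,2,-9.5,0,0,0,0],[0,3,-9.5,0,0,0,0],[0,0,0,0,0,0,0]]}}

```text
time: 6.37
tcp_pos: [0.5886, 0.0195, 0.0817]
ee_rot: [0.382, 0.924, -0.0, -0.0]
contact_force: [0.4, 0.7, -0.5]
gripper_width: 0.003
grip_force: 0.0
```

{"fn": "jog_arm", "kwargs": {"steps": [[0,4,-9,0,0,0,0],[0,5,-8.5,0,0,0,0],[0,0,0,0,0,0,0]]}}

```text
time: 6.62
tcp_pos: [0.5704, 0.0142, 0.0817]
ee_rot: [0.382, 0.924, -0.0, -0.0]
contact_force: [-0.4, -0.4, -1.0]
gripper_width: 0.006
grip_force: 0.0
```

{"fn": "jog_arm", "kwargs": {"steps": [[0,3,-4,0,0,0,0],[0,3,-4,0,0,0,0],[0,0,0,0,0,0,0]]}}

```text
time: 6.87
tcp_pos: [0.5611, 0.0131, 0.0818]
ee_rot: [0.381, 0.924, -0.0, -0.0]
contact_force: [-0.0, -0.2, 0.1]
gripper_width: 0.006
grip_force: 0.0
```

```bash
python3 - <<'E'
import cv2
import numpy as np
from station import read_camera,ctrl
a=read_camera("scene")[205:280,225:325,::-1]; b=read_camera("side")[165:240,245:345,::-1]
f=lambda x:cv2.resize(x,(400,300),interpolation=cv2.INTER_CUBIC)
cv2.imwrite("pics/e.png",np.hstack([f(a),f(b)]));print(ctrl.get_obs()["tcp_pos"],ctrl.get_obs()["contact_force"])
E
```

```text
[0.56127038 0.01308481 0.08151716] [ 0.50175088  0.63196397 -0.07784269]
```

View pics/e.png

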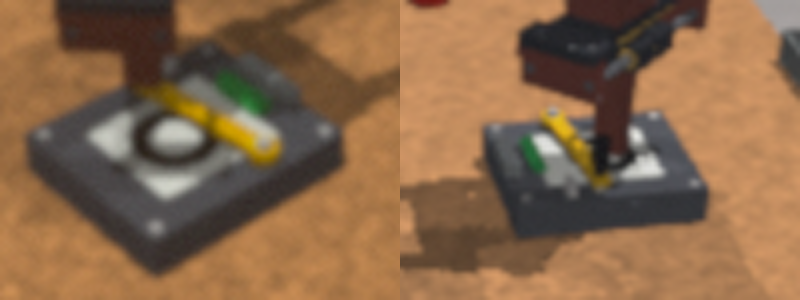

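The bar is nearly shut, with the knob at (602,155) in the right half and the ball still ahead of it. I'll push on while watching the force.

{"fn": "jog_arm", "kwargs": {"steps": [[0,3.5,-4,0,0,0,0],[0,0,0,0,0,0,0]]}}

```text
time: 7.13
tcp_pos: [0.5557, 0.0127, 0.0815]
ee_rot: [0.381, 0.924, -0.0, -0.0]
contact_force: [-0.5, 0.1, 0.2]
gripper_width: 0.005
grip_force: 0.0
```

{"fn": "jog_arm", "kwargs": {"steps": [[0,3.5,-4,0,0,0,0],[0,0,0,0,0,0,0]]}}

```text
time: 7.3
tcp_pos: [0.5502, 0.0122, 0.0815]
ee_rot: [0.382, 0.924, -0.0, -0.0]
contact_force: [-0.2, 0.0, 0.1]
gripper_width: 0.008
grip_force: 0.0
```

{"fn": "jog_arm", "kwargs": {"steps": [[0,2,-2,0,0,0,0],[0,0,0,0,0,0,0]]}}

```text
time: 7.47
tcp_pos: [0.5477, 0.0123, 0.0816]
ee_rot: [0.382, 0.924, -0.0, -0.0]
contact_force: [0.1, 1.0, -0.9]
gripper_width: 0.006
grip_force: 0.0
```

{"fn": "jog_arm", "kwargs": {"steps": [[0,2,-2,0,0,0,0],[0,0,0,0,0,0,0]]}}

```text
time: 7.63
tcp_pos: [0.5463, 0.0127, 0.082]
ee_rot: [0.381, 0.924, 0.001, 0.001]
contact_force: [5.3, 1.7, -2.9]
gripper_width: 0.002
grip_force: 2.4
```

{"fn": "jog_arm", "kwargs": {"steps": [[0,2,-2,0,0,0,0],[0,0,0,0,0,0,0]]}}

```text
time: 7.8
tcp_pos: [0.5451, 0.0134, 0.0825]
ee_rot: [0.381, 0.925, 0.003, 0.003]
contact_force: [11.3, 4.6, -3.5]
gripper_width: 0.004
grip_force: 5.5
```

{"fn": "jog_arm", "kwargs": {"steps": [[0,2,-2,0,0,0,0],[0,0,0,0,0,0,0]]}}

```text
time: 7.97
tcp_pos: [0.5438, 0.0143, 0.0831]
ee_rot: [0.381, 0.925, 0.004, 0.005]
contact_force: [18.1, 7.3, -6.0]
gripper_width: 0.008
grip_force: 8.6
```

{"fn": "jog_arm", "kwargs": {"steps": [[0,2,-2,0,0,0,0],[0,0,0,0,0,0,0]]}}

```text
time: 8.13
tcp_pos: [0.5423, 0.0152, 0.0836]
ee_rot: [0.38, 0.925, 0.006, 0.006]
contact_force: [22.1, 10.1, -6.6]
gripper_width: 0.001
grip_force: 11.6
```

```bash
python3 - <<'E'
import cv2
import numpy as np
from station import read_camera,ctrl
a=read_camera("scene")[205:280,225:325,::-1]; b=read_camera("side")[170:230,255:335,::-1]
f=lambda x:cv2.resize(x,(400,300),interpolation=cv2.INTER_CUBIC)
cv2.imwrite("pics/f.png",np.hstack([f(a),f(b)]));print(ctrl.get_obs()["tcp_pos"],ctrl.get_obs()["contact_force"])
E
```

```text
[0.5423466  0.0152093  0.08363895] [21.11784061 10.32207503 -6.52529136]
```

View pics/f.png

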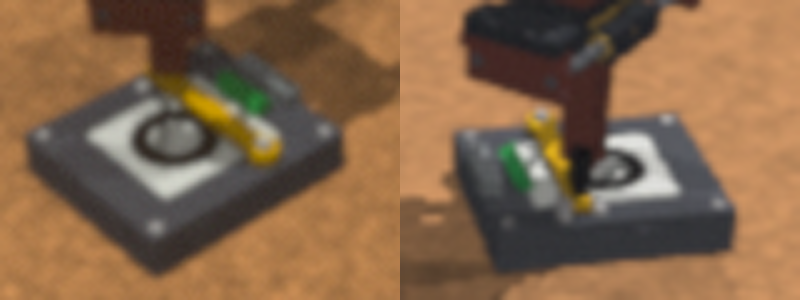

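```bash
python3 - <<'E'
from h import *
p=np.load("p.npy")
f=lambda b:((proj("side",w(p,b))+[.55,-1.2]-[255,170])*5+[400,0]).round()
for a in (0,.05,.1,.2,.3): print(a,"knobtop",f((-20+100*np.sin(a),52-100*np.cos(a),71)),"bar end",f((-20+107*np.sin(a),52-107*np.cos(a),41)))
print("ball",f((-8,-52,36)),"stop",f((-32,-57,43)))
E
```

```text
0 knobtop [579. 147.] bar end [580. 196.]
0.05 knobtop [587. 146.] bar end [588. 195.]
0.1 knobtop [595. 145.] bar end [596. 194.]
0.2 knobtop [610. 143.] bar end [613. 191.]
0.3 knobtop [625. 139.] bar end [628. 188.]
ball [597. 199.] stop [561. 197.]
```

The bar is at the stop: its end is at (582,203), where the shut position predicts (580,196). The ball is visible behind it at (603,208). I'll back off, lift and check.

{"fn": "jog_arm", "kwargs": {"steps": [[0,-6,6,0,0,0,0],[0,0,15,0,0,0,0],[0,0,10,0,0,0,0],[0,0,0,-30,0,0,0],[0,0,0,-40,0,0,0],[0,0,30,-30,0,0,0],[0,0,35,-20,0,0,0],[0,0,35,0,0,0,0]]}}

```text
time: 8.9
tcp_pos: [0.6354, 0.1013, 0.2085]
ee_rot: [0.382, 0.924, 0.002, 0.004]
contact_force: [1.0, -0.6, 1.0]
gripper_width: 0.004
grip_force: 0.0
```

{"fn": "jog_arm", "kwargs": {"steps": [[0,0,35,0,0,0,0],[0,0,0,0,0,0,0],[0,0,0,0,0,0,0]]}}

```text
time: 9.15
tcp_pos: [0.6579, 0.1266, 0.1984]
ee_rot: [0.38, 0.925, -0.001, -0.002]
contact_force: [-1.2, -0.2, -0.2]
gripper_width: 0.007
grip_force: 0.0
```

```bash
python3 - <<'E'
import cv2
import numpy as np
from station import read_camera,ctrl
a=read_camera("scene")[205:280,225:285,::-1]; b=read_camera("side")[180:230,290-28:302,::-1]
f=lambda x:cv2.resize(x,(400,500),interpolation=cv2.INTER_CUBIC)
cv2.imwrite("pics/g.png",np.hstack([f(a),f(b)]));o=ctrl.get_obs();print(o["tcp_pos"],o["contact_force"],o["time"])
E
```

```text
[0.65726201 0.12493822 0.20066806] [-0.28382576 -0.30796017  0.23208842] 9.25
```

View pics/g.png

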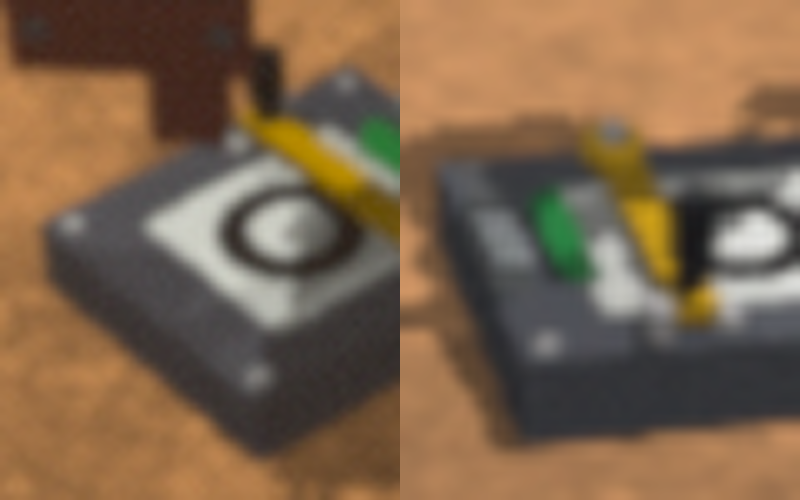

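The left half shows the ball popped up behind the bar at (238,140). In the right half the ball is at (733,310) and the bar sits against its stop at (665,325). The job is done, so I'm handing in.

```bash
python3 -c "
from station import ctrl
print(ctrl.hand_in())"
```

```text
the job is handed in; nothing more can be done
None
```

The platen was pressed home under its catch, then the keeper bar was swung shut to its stop with the detent ball up behind it; the job was handed in at about 9.3 s of the 43 s allowed, with the robot clear.

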